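Knock the brass bush out of its barrel into the tray

TASK

On the knock-out stand, slide the keeper plate fully aside to uncover the mouth of the barrel, and slide the felt-lined tray along the bench until it lies under the mouth. Then push the ejector rod fully home by its knob so that the brass bush is driven out and drops into the tray, not onto the bench. Leave the keeper open, the rod in and the tray flat on the bench with the bush in it, and leave the other things where they are.

Things in the scene. Friction and masses are not known exactly. Their poses are not given: they have to be found in the camera images.
- stand: Knock-out stand, fixed: a level round aluminium barrel on a grey foot. Origin on the bench under the barrel; x = bore axis, towards the mouth. Barrel 48 mm outside, bore 32 mm, axis 60 mm up, from x = -55 mm (rear end, rod through it) to +45 mm (open mouth). Foot from x = -68 to +8 mm, 90 mm wide, 10 mm high; ahead of it the barrel overhangs, underside 36 mm above the bench.
- mouth (a point): Centre of the barrel's open mouth, 60 mm above the bench (45 mm along x from the stand's origin).
- drop (a point): Point on the bore axis 17 mm beyond the mouth, where the bush drops; axes as the stand's.
- rod (a joint): Ejector rod, captive, slides along the stand's x: 0 = drawn out, grows as pushed in, 0.080 m = fully home (stop; its head stands 5 mm out of the mouth). About 1.5 N stiff, stays where left. It meets the bush at about 0.052; a spring plunger (small screw on top of the barrel) lets the bush go at 3 to 8 N. With the keeper shut it jams at about 0.062.
- rod_knob (a point): Centre of the outer (rear) face of the rod's black knob, the face to push on: a disc 30 mm across, 14 mm thick, square to the bore axis, 60 mm above the bench. Moves with the rod; at joint 0 it is 151 mm behind the stand's origin, fully home 71 mm. The 10 mm rod lies between knob and barrel.
- keeper (a joint): Keeper plate across the mouth (steel, 36 mm wide, from 40 to 86 mm above the bench, 48 to 54 mm along the stand's x), slides along the stand's +y: 0 = across the mouth, 0.045 m = fully aside (stop). Stiff by about 1.5 N, stays where it is left. A fixed dark rail, 10 mm wide, tops the barrel behind it, up to 89 mm high.
- keeper_tab (a point): Top centre of the keeper's upright tab, 120 mm above the bench. The tab is 10 mm (stand x) by 14 mm (stand y) and stands 34 mm above the plate; push it on its -y side towards +y. Moves with the keeper.
- bush: Brass bush, a solid plain cylinder 30 mm across and 16 mm long, 75 g; origin at its centre, x along its axis. At the start it sits in the bore, its front face 7 mm inside the mouth, hidden by the keeper.
- tray: Loose square wooden tray with grey felt floor, 130 x 130 mm outside, 22 mm high, walls and floor 8 mm thick, about 0.25 kg. Origin under its centre; x and y square to its walls. Low enough to slide under the overhanging barrel and the keeper.
- tin: Bystander: round tin, 68 mm across, 45 mm high, origin under its centre.
- jar: Bystander: small amber glass jar, 44 mm across, 50 mm high, origin under its centre.
- screwdriver: Bystander: screwdriver, 160 mm long, lying along its x.
- brush: Bystander: bench brush, 170 mm long, lying along its x.
- block: Bystander: steel bench block, 70 x 70 x 30 mm, origin under its centre.
- wrench: Bystander: wrench, 140 mm long, lying along its x.
- bottle: Bystander: white plastic bottle, 64 mm across, 170 mm high, origin under its centre.

How it is judged:
By the outcome, as a careful person would: the job done as asked, in the order asked, and still so for the second after the job is handed in, with the robot touching nothing.
It also fails if it takes over 61 s, if anything falls off the work surface, if the arm or the gripper's body presses on something with over 40 N, if the wrist force passes 120 N, or if a joint passes its speed limit or range.

ROBOT

A 7-joint arm with a two-finger parallel gripper is mounted at the origin on the work surface. World frame = base frame: x ahead of the robot, y to its left, z up, the work surface at z = 0. Lengths are in m, angles in rad, forces in N, time in s.
With the tool pointing down it reaches from about 0.4 to 0.875 m from the base axis. Payload 19.3 kg.
Tool frame: the origin (TCP) lies midway between the tips of the shut fingers; the grasp point (between the pads) lies 19 mm behind it; z points along the fingers, y is the line along which they close (so a half turn about z gives the same grasp; the last joint's range is limited). The gripper opens to 85 mm and grips with 20 to 120 N. Pads are 22 mm wide; open, the fingers measure 114 mm over their backs; the gripper's body (76 mm by 85 mm) begins 54 mm behind the grasp point. The pads swing forward as they close: fully open they stand 13 mm farther back than shut.
Start: joints at [-1.229, 0.521, -0.036, 1.599, 0.021, 1.021, -0.113], TCP at [0.25, 0.573, 0.231] pointing down, gripper open.
Joint ranges: [-2.91, 2.91], [-0.3, 2.13], [-1.5, 1.42], [0.17, 2.43], [-1.26, 4.41], [0.16, 1.93], [-2.52, 2.52]. Speed limits (rad/s): [1.89, 1.89, 2.39, 2.39, 3.01, 3.01, 3.01].

INTERFACE

Orientations are given as [roll, pitch, yaw] about the fixed x, y, z axes, in that order (R = Rz(yaw) Ry(pitch) Rx(roll)).
In Python, from workcell import bot gives the robot as it stands.
- The arm moves only by the tool move_arm, never from a script. Its argument "series" is a list of rows, each a list of 3 entries, a list of its own where there are three numbers: the shift along the tool's x, y, z in cm, then the turn, a rotation vector about the tool's x, y, z in rad, then the opening in per cent of the stroke, from 0 (shut) to 100 (fully open). A call has 1 to 20 rows; each row is the pose to reach, as a shift and turn from the pose commanded when the call began, along the tool's axes at that moment; what a row does not reach only later rows make up. A row lasts 1/12 s, in which the tool goes at most 41.7 mm and 7.16 degrees, less where a joint would pass 70% of its speed; a pose out of reach is approached as far as the arm can. A call with a gripper value outside its range is refused whole. The fingers move at their own pace and stop on an object; "squeeze" is the grip in N (left out, the last holds). Time passes only in rows, so rows that repeat a pose let the fingers close. It gives the time, the measured TCP pose, the force, the opening and the grip force at its end, in the units of the state.
- bot.observe(): the state, without advancing time (a new reading comes with each control period).
- bot.grab_frame(name): name is "scene" or "top" or "wrist"; returns (picture, depth): 384x512x3 uint8, red, green, blue; 384x512 float32, m along the optical axis (not along the pixel's ray), 0 where there is no reading.
- bot.camera_params(name): a dict with "fovy" (degrees; the focal length in pixels is half the picture's height over the tangent of half this angle, whatever the lens; pixels are square), "cx", "cy" (the principal point, pixels), "R" (3x3) and "t" (3): a world point X has camera coordinates R X + t; the wrist camera has in their place "tool_from_camera" (4x4, takes a point from camera to tool coordinates, whose origin is the TCP and whose axes are the flange's). Camera axes: x right, y down, z forward; pixel columns grow to the right and rows downward; lengths in m; the calibration is good to about 2 mm. A picture is of the moment at which its call begins: read the wrist's pose just before it. camera_params takes no time and is no camera call.
- bot.job_done(): hands the job in; it is judged then, once.
Trained networks look in the newest picture that a camera, given by its name, has taken for a name from the list of things; names that differ only in an ending like _2 or _b are one class to them, and where a whole thing is asked for, a point or a joint stands for the part that bears it (a point fixed in the world has none). Each returns a list of dicts, best first, with "conf" (0 to 1); they miss things now and then, are a little off and sometimes report something else, mostly with a low value. They report only what shows in the picture. A call takes as long as a camera call.
- bot.find_in(camera, thing): "bbox" ([left, top, right, bottom] in pixels, round what is visible of it).
- bot.trace(camera, thing): "mask" (384x512 bool, what is visible of it) and "bbox" ([left, top, right, bottom] in pixels, round what is visible of it).
The state is a dict: "clock": time; "qpos": joint angles; "qd": joint speeds; "joint_efforts": joint torques, N m; "position": TCP position; "tool_rot": TCP orientation; "force": force on the tool from outside, world axes, zero at the start; "moment": the same for the moment, N m; "grip_width": finger opening in m; "finger_force": force on a finger pad.
Only numpy, scipy, OpenCV 4.12 (cv2) and the standard library are available. Lean on these libraries where they do the work, as an engineer would, in place of code of your own. Each camera call takes 0.05 s, during which the arm holds its last target. There are 200 camera calls.

## Working session

There is one attempt and no reset: what is moved stays moved. The work goes in short steps, Python scripts to look and compute and a tool call to move; the robot and the scene stay as the last step left them, time stands still between calls to the robot, and variables do not carry over. Pictures are saved under pics/ and viewed, at most 10 in all, crops included, and the job is handed in when it is done.

Besides the shell and the picture viewer there is one more tool, called as a command line: name --argument value ..., lists and objects as JSON in quotes. move_arm: Moves the arm, as the interface text tells. Its arguments: {"type":"object","properties":{"series":{"type":"array"},"squeeze":{"type":"number"}},"required":["series"]}

```bash
mkdir -p pics
cat > h.py <<'E'
import numpy as np,cv2
from workcell import bot
def cam(n):
    p=bot.camera_params(n);f=192/np.tan(np.radians(p['fovy'])/2);return p,f
def cloud(n,depth,st=None):
    p,f=cam(n);v,u=np.mgrid[0:384,0:512]
    X=np.stack([(u-p['cx'])/f*depth,(v-p['cy'])/f*depth,depth],-1)
    if n=='wrist':
        from scipy.spatial.transform import Rotation as R
        T=np.array(p['tool_from_camera']);X=X@T[:3,:3].T+T[:3,3]
        return X@R.from_euler('xyz',st['tool_rot']).as_matrix().T+np.array(st['position'])
    return (X-np.array(p['t']))@np.array(p['R'])
E
python3 - <<'E'
from h import *
s=bot.observe();print(s['clock'],s['position'],s['tool_rot'],s['force'])
ims=[]
for n in('top','scene'):
    im,d=bot.grab_frame(n);P=cloud(n,d);np.save(n+'.npy',P);ims.append(im)
    for t in('stand','tray','keeper','rod_knob','bush','tin','jar','screwdriver','brush','block','wrench','bottle'):
        for r in bot.trace(n,t)[:1]:
            m=r['mask']&(d>0);Q=P[m]
            if len(Q): print(n,t,round(r['conf'],2),np.round(r['bbox']),np.round(np.median(Q,0),3),np.round(np.percentile(Q,2,0),3),np.round(np.percentile(Q,98,0),3))
    print(bot.observe()['clock'])
    cv2.imwrite(f'pics/{n}0.png',im[...,::-1])
E
```

```text
0.0 [0.25009533 0.57242379 0.230736  ] [-3.14048864e+00  8.64980114e-05  2.72971263e+00] [ 0.3355745 -0.4501552  0.8547313]
top stand 0.78 [286. 162. 354. 205.] [ 0.541 -0.137  0.075] [ 0.501 -0.245  0.   ] [ 0.587 -0.067  0.095]
top tray 0.77 [226. 139. 279. 194.] [0.583 0.034 0.01 ] [ 0.517 -0.031  0.005] [0.647 0.098 0.025]
top keeper 0.63 [285. 174. 290. 187.] [ 0.537 -0.067  0.088] [ 0.522 -0.075  0.045] [ 0.556 -0.065  0.122]
top rod_knob 0.6 [331. 177. 355. 186.] [ 0.541 -0.235  0.066] [ 0.529 -0.251 -0.   ] [ 0.554 -0.185  0.076]
top bush 0.63 [286. 165. 359. 206.] [ 0.541 -0.134  0.076] [ 0.492 -0.243  0.007] [ 0.585 -0.067  0.095]
top tin 0.66 [315. 117. 338. 138.] [ 0.688 -0.175  0.045] [ 0.66  -0.205  0.022] [ 0.719 -0.147  0.049]
top jar 0.69 [340. 211. 362. 229.] [ 0.436 -0.245  0.049] [ 0.417 -0.269  0.006] [ 0.456 -0.231  0.054]
top screwdriver 0.62 [400. 215. 420. 274.] [ 0.348 -0.42   0.021] [ 0.301 -0.444 -0.001] [ 0.442 -0.391  0.028]
top brush 0.89 [377. 125. 438. 144.] [ 0.681 -0.38   0.019] [ 0.661 -0.479  0.009] [ 0.698 -0.322  0.023]
top block 0.65 [116. 193.
[... 865 characters left out ...]
158  0.035] [ 0.662 -0.202 -0.   ] [ 0.724 -0.142  0.046]
scene jar 0.56 [234. 160. 246. 176.] [ 0.439 -0.239  0.033] [ 0.416 -0.272  0.004] [ 0.453 -0.23   0.05 ]
scene screwdriver 0.63 [219. 140. 243. 153.] [ 0.349 -0.416  0.016] [ 0.301 -0.443 -0.002] [ 0.408 -0.399  0.025]
scene brush 0.78 [138. 162. 170. 191.] [ 0.684 -0.372  0.015] [ 0.659 -0.484 -0.003] [ 0.7   -0.318  0.02 ]
scene block 0.82 [356. 265. 395. 301.] [0.459 0.372 0.029] [0.41  0.328 0.001] [0.488 0.408 0.032]
scene wrench 0.56 [179. 154. 199. 174.] [ 0.539 -0.423  0.005] [ 0.52  -0.488 -0.002] [ 0.562 -0.358  0.008]
scene bottle 0.97 [318. 264. 355. 340.] [0.623 0.407 0.09 ] [ 0.542  0.313 -0.001] [0.641 0.426 0.17 ]
1.3
```

Run:
```python
from h import *
a=cv2.imread('pics/top0.png')[110:280,80:450];b=cv2.imread('pics/scene0.png')[130:310,120:410]
cv2.imwrite('pics/c.png',np.vstack([cv2.resize(a,(640,294)),cv2.resize(b,(480,298))[:, :] if 0 else cv2.copyMakeBorder(cv2.resize(b,(480,298)),0,0,0,160,0)]))
for n in('top','scene'):
    P=np.load(n+'.npy').reshape(-1,3)
    # barrel top ridge
    def box(x0,x1,y0,y1,z0,z1): return P[(P[:,0]>x0)&(P[:,0]<x1)&(P[:,1]>y0)&(P[:,1]<y1)&(P[:,2]>z0)&(P[:,2]<z1)]
    for nm,B in (('barrel',box(.5,.58,-.165,-.08,.05,.085)),('rod',box(.5,.58,-.225,-.18,.05,.08)),('knob',box(.5,.58,-.26,-.225,.03,.09)),('tab',box(.5,.58,-.08,-.05,.1,.14)),('rail/plate',box(.48,.6,-.1,-.05,.08,.095)),('tray rim',box(.48,.68,-.06,.13,.016,.03))):
        if len(B)>3: print(n,nm,len(B),B.mean(0).round(4),B.min(0).round(3),B.max(0).round(3))
    B=box(.48,.68,-.06,.13,.016,.03)
    if len(B)>9: print(cv2.minAreaRect(B[:,:2].astype(np.float32)))
    B=box(.47,.62,-.3,-.05,.065,.085)
    for y in np.arange(-.25,-.06,.02):
        C=B[abs(B[:,1]-y)<.01]
        if len(C):print(round(y,2),len(C),C.mean(0).round(4))
```

```text
top barrel 462 [ 0.5436 -0.1262  0.0786] [ 0.521 -0.164  0.056] [ 0.569 -0.086  0.085]
top rod 64 [ 0.5423 -0.2034  0.0646] [ 0.538 -0.225  0.06 ] [ 0.547 -0.182  0.068]
top knob 86 [ 0.5409 -0.2415  0.0692] [ 0.528 -0.252  0.052] [ 0.555 -0.226  0.077]
top tab 24 [ 0.5388 -0.0685  0.119 ] [ 0.533 -0.072  0.106] [ 0.545 -0.065  0.123]
top rail/plate 225 [ 0.5347 -0.0815  0.0885] [ 0.48  -0.098  0.081] [ 0.581 -0.064  0.095]
top tray rim 516 [0.5828 0.0335 0.0224] [ 0.509 -0.039  0.016] [0.655 0.106 0.028]
((0.5824360251426697, 0.03282848373055458), (0.1299983114004135, 0.129842609167099), 80.54044342041016)
-0.25 48 [ 0.541  -0.2456  0.0726]
-0.23 16 [ 0.5407 -0.2342  0.0694]
-0.21 13 [ 0.5418 -0.2115  0.0665]
-0.19 11 [ 0.5425 -0.1914  0.066 ]
-0.17 96 [ 0.5431 -0.1674  0.0788]
-0.15 112 [ 0.5433 -0.15    0.0787]
-0.13 121 [ 0.5442 -0.1299  0.0793]
-0.11 119 [ 0.5451 -0.1104  0.0792]
-0.09 69 [ 0.5436 -0.0927  0.0788]
-0.07 11 [ 0.5308 -0.0686  0.0756]
scene barrel 256 [ 0.555  -0.1262  0.0728] [ 0.523 -0.164  0.05 ] [ 0.579 -0.08   0.085]
scene rod 20 [ 0.5424 -0.2116  0.0614] [ 0.537 -0.223  0.054] [ 0.545 -0.195  0.065]
scene knob 65 [ 0.542  -0.24    0.0637] [ 0.527 -0.253  0.047] [ 0.554 -0.225  0.075]
scene tab 41 [ 0.5387 -0.0669  0.1113] [ 0.529 -0.073  0.101] [ 0.547 -0.063  0.12 ]
scene rail/plate 149 [ 0.5363 -0.0771  0.0866] [ 0.48 -0.1   0.08] [ 0.58  -0.064  0.095]
scene tray rim 447 [0.5832 0.038  0.0201] [ 0.508 -0.039  0.016] [0.654 0.108 0.025]
((0.5805609822273254, 0.03406083956360817), (0.136427640914917, 0.13133546710014343), 80.05622100830078)
-0.25 16 [ 0.5426 -0.2451  0.0701]
-0.23 15 [ 0.5387 -0.2369  0.0688]
-0.17 42 [ 0.5499 -0.1675  0.0767]
-0.15 57 [ 0.5495 -0.1489  0.0779]
-0.13 52 [ 0.55   -0.1296  0.0776]
-0.11 42 [ 0.5535 -0.1117  0.0779]
-0.09 23 [ 0.5606 -0.0884  0.0751]
-0.07 110 [ 0.5387 -0.0707  0.0766]
```

View pics/c.png

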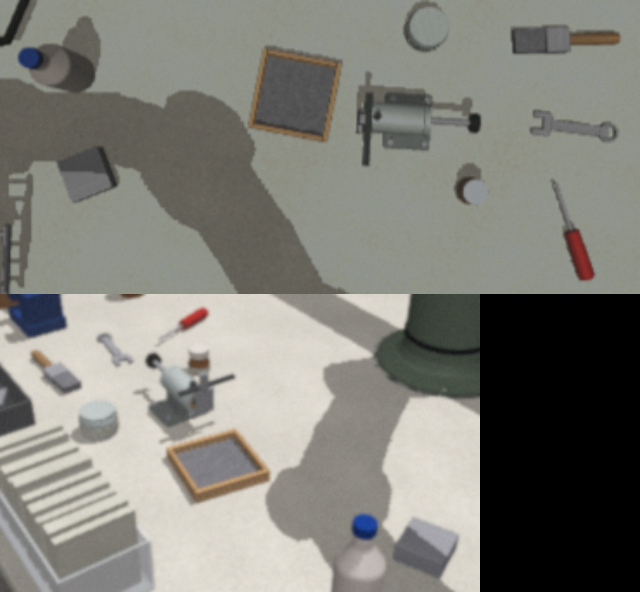

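The picture shows the stand with its bore along world +y: mouth and rail near top-crop px (368,125), knob at (474,122). The tray is at (295,93), turned about -10°, and the jar is clear of the knob. First I'll go above the +x side of the keeper tab.

move_arm --series '[[[-55.4,-45.6,5],[0,0,-0.412],0],[[-55.4,-45.6,5],[0,0,-0.412],0],[[-55.4,-45.6,5],[0,0,-0.412],0],[[-55.4,-45.6,5],[0,0,-0.412],0],[[-55.4,-45.6,5],[0,0,-0.412],0],[[-55.4,-45.6,5],[0,0,-0.412],0],[[-55.4,-45.6,5],[0,0,-0.412],0],[[-55.4,-45.6,5],[0,0,-0.412],0],[[-55.4,-45.6,5],[0,0,-0.412],0],[[-55.4,-45.6,5],[0,0,-0.412],0],[[-55.4,-45.6,5],[0,0,-0.412],0],[[-55.4,-45.6,5],[0,0,-0.412],0],[[-55.4,-45.6,5],[0,0,-0.412],0],[[-55.4,-45.6,5],[0,0,-0.412],0],[[-55.4,-45.6,5],[0,0,-0.412],0],[[-55.4,-45.6,5],[0,0,-0.412],0],[[-55.4,-45.6,5],[0,0,-0.412],0],[[-55.4,-45.6,5],[0,0,-0.412],0],[[-55.4,-45.6,5],[0,0,-0.412],0],[[-55.4,-45.6,5],[0,0,-0.412],0]]'

```text
clock: 2.97
position: [0.5752, -0.0674, 0.181]
tool_rot: [3.141, -0.0, 3.14]
force: [-0.9, 1.4, 1.1]
grip_width: -0.0001
finger_force: 0.0
```

Run:
```python
from h import *
s=bot.observe();im,d=bot.grab_frame('wrist');P=cloud('wrist',d,s);print(s['qpos'])
cv2.imwrite('pics/w1.png',im[...,::-1])
for t in('keeper','stand','keeper_tab'):
    for r in bot.trace('wrist',t)[:1]:
        m=r['mask']&(d>0);Q=P[m];print(t,r['conf'],r['bbox'],np.percentile(Q,2,0).round(3),np.percentile(Q,98,0).round(3))
        if t!='stand': Q=Q[Q[:,2]>.105]; print(len(Q)); 
        if t!='stand' and len(Q):print(Q.min(0).round(4),Q.max(0).round(4))
```

```text
[-0.0078657   0.50788955  0.03108459  1.77521698 -0.0200812   0.8592915
  1.60204779]
keeper 0.74 [240.4, 125.0, 253.8, 170.4] [ 0.52  -0.075  0.084] [ 0.552 -0.068  0.12 ]
269
[ 0.5294 -0.076   0.1063] [ 0.5435 -0.0669  0.1214]
stand 0.84 [28.5, 57.6, 253.2, 202.4] [ 0.482 -0.246  0.008] [ 0.581 -0.071  0.118]
keeper_tab 0.66 [243.0, 125.1, 256.3, 172.1] [ 0.519 -0.079 -0.001] [ 0.56  -0.066  0.12 ]
304
[ 0.5294 -0.0767  0.1062] [ 0.5435 -0.0669  0.1214]
```

View pics/w1.png

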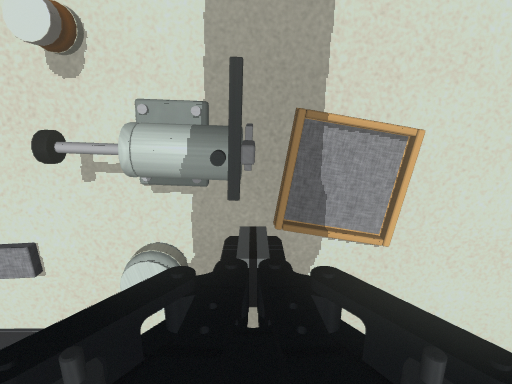

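Wrist view: tab at px (248,153), and the rail runs toward the robot. The fingertips sit on the tab's +x side (252,240). I'll go down beside the tab and push toward -x.

move_arm --series '[[[0,-0.3,4],[0,0,0],0],[[0,-0.3,8],[0,0,0],0],[[0,-0.3,8.1],[0,0,0],0],[[1,-0.3,8.1],[0,0,0],0],[[1.8,-0.3,8.1],[0,0,0],0],[[2.4,-0.3,8.1],[0,0,0],0],[[3.0,-0.3,8.1],[0,0,0],0],[[3.6,-0.3,8.1],[0,0,0],0],[[4.2,-0.3,8.1],[0,0,0],0],[[4.8,-0.3,8.1],[0,0,0],0],[[5.4,-0.3,8.1],[0,0,0],0],[[6.0,-0.3,8.1],[0,0,0],0],[[6.2,-0.3,8.1],[0,0,0],0],[[6.3,-0.3,8.1],[0,0,0],0]]'

```text
clock: 4.33
position: [0.5177, -0.0699, 0.1014]
tool_rot: [-3.141, 0.012, -3.141]
force: [37.9, -1.9, -23.7]
grip_width: -0.0002
finger_force: 19.1
```

move_arm --series '[[[0.15,0,0],[0,0,0],0],[[0.3,0,0],[0,0,0],0],[[0.3,0,0],[0,0,0],0]]'

```text
clock: 4.58
position: [0.5174, -0.07, 0.1017]
tool_rot: [-3.141, 0.017, -3.141]
force: [50.5, -2.6, -33.5]
grip_width: 0.0003
finger_force: 24.9
```

move_arm --series '[[[-0.8,0,0],[0,0,0],0],[[-2,0,0],[0,0,0],0],[[-2,0,-4],[0,0,0],0],[[-2,0,-8],[0,0,0],0],[[-2,0,-8],[0,0,0],0],[[-2,0,-8],[0,0,0],0]]'

```text
clock: 5.08
position: [0.5297, -0.0702, 0.182]
tool_rot: [-3.141, 0.003, 3.141]
force: [-0.5, -0.0, -0.5]
grip_width: 0.0001
finger_force: 0.0
```

Run:
```python
from h import *
s=bot.observe();print(s['position'],s['force']);im,d=bot.grab_frame('wrist');P=cloud('wrist',d,s)
cv2.imwrite('pics/w2.png',im[...,::-1])
Q=P[(P[...,2]>.098)&(P[...,2]<.125)&(abs(P[...,1]+.07)<.02)&(P[...,0]>.44)&(P[...,0]<.56)];print(len(Q),Q.min(0),Q.max(0))
Q=P[(P[...,2]>.015)&(P[...,2]<.028)&(P[...,0]>.49)&(P[...,0]<.67)&(P[...,1]>-.045)&(P[...,1]<.13)];print(cv2.minAreaRect(Q[:,:2].astype(np.float32)))
b=P[(P[...,2]>.081)&(P[...,2]<.086)&(abs(P[...,0]-.54)<.03)&(P[...,1]<-.09)&(P[...,1]>-.18)];print(np.polyfit(b[:,1],b[:,0],1))
```

```text
[ 0.52967371 -0.07015801  0.18197163] [-0.52135785 -0.04118691 -0.52955442]
320 [ 0.49217614 -0.07491273  0.0985062 ] [ 0.50617779 -0.06519633  0.12130791]
((0.5789506435394287, 0.030170299112796783), (0.13010543584823608, 0.13015036284923553), 80.48936462402344)
[0.01697687 0.54328574]
```

View pics/w2.png

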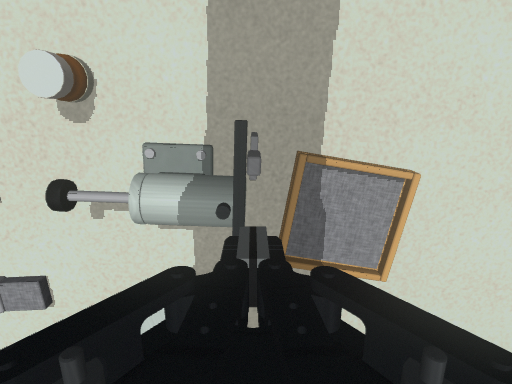

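The tab is now at px (253,165), centre x≈0.499. It stalled against the stop, so the keeper is open. Next I'll grasp the middle of the tray's +y wall.

move_arm --squeeze 30 --series '[[[-1.5,4,0],[0,0,0.05],40],[[-3,8,1],[0,0,0.1],40],[[-4.5,12,4],[0,0,0.166],40],[[-6.1,16.2,7],[0,0,0.166],40],[[-6.1,16.2,10],[0,0,0.166],40],[[-6.1,16.2,13],[0,0,0.166],40],[[-6.1,16.2,15],[0,0,0.166],40],[[-6.1,16.2,16.2],[0,0,0.166],40],[[-6.1,16.2,16.8],[0,0,0.166],40],[[-6.1,16.2,16.8],[0,0,0.166],40]]'

```text
clock: 5.97
position: [0.5895, 0.0915, 0.0113]
tool_rot: [-3.141, -0.002, 2.975]
force: [-1.2, -0.5, -0.1]
grip_width: 0.0343
finger_force: 0.0
```

move_arm --squeeze 30 --series '[[[0,0,0],[0,0,0],0],[[0,0,0],[0,0,0],0],[[0,0,0],[0,0,0],0],[[0,0,0],[0,0,0],0],[[0,0,0],[0,0,0],0],[[0,0,0],[0,0,0],0]]'

```text
clock: 6.47
position: [0.5911, 0.092, 0.0138]
tool_rot: [3.141, 0.002, 2.975]
force: [-1.7, -1.3, 8.3]
grip_width: 0.0065
finger_force: 32.8
```

move_arm --series '[[[0.3,-0.6,0],[0,0,-0.012],0],[[0.6,-1.3,0],[0,0,-0.025],0],[[0.9,-2,0],[0,0,-0.04],0],[[1.2,-2.7,0],[0,0,-0.052],0],[[1.5,-3.4,0],[0,0,-0.065],0],[[1.8,-4,0],[0,0,-0.078],0],[[2.1,-4.7,0],[0,0,-0.09],0],[[2.4,-5.4,0],[0,0,-0.1],0],[[2.7,-6,0],[0,0,-0.115],0],[[3,-6.7,0],[0,0,-0.13],0],[[3.3,-7.3,0],[0,0,-0.14],0],[[3.5,-7.8,0],[0,0,-0.148],0],[[3.5,-7.8,0],[0,0,-0.148],0],[[3.5,-7.8,0],[0,0,-0.148],0]]'

```text
clock: 7.63
position: [0.5436, 0.0203, 0.0137]
tool_rot: [-3.141, 0.002, 3.123]
force: [-2.4, -3.7, 11.3]
grip_width: 0.0068
finger_force: 33.1
```

move_arm --series '[[[0,0,0],[0,0,0],20],[[0,0,0],[0,0,0],30],[[0,0,0],[0,0,0],35],[[0,0,-3],[0,0,0],35],[[0,0,-7],[0,0,0],35],[[0,0,-11],[0,0,0],35],[[0,0,-14],[0,0,0],0],[[0,0,-18],[0,0,0],0],[[0,0,-18],[0,0,0],0],[[0,0,-18],[0,0,0],0]]'

```text
clock: 8.47
position: [0.5439, 0.0211, 0.1945]
tool_rot: [3.141, 0.004, 3.124]
force: [0.0, -0.2, -0.3]
grip_width: -0.0003
finger_force: 0.0
```

Run:
```python
from h import *
s=bot.observe();print(s['position'],s['force']);im,d=bot.grab_frame('wrist');P=cloud('wrist',d,s)
cv2.imwrite('pics/w3.png',im[...,::-1])
im,d=bot.grab_frame('top');P=cloud('top',d)
r=bot.trace('top','tray')[0];Q=P[r['mask']&(d>0)];print(r['conf'],Q.min(0),Q.max(0),cv2.minAreaRect(Q[Q[:,2]<.03][:,:2].astype(np.float32)))
Q=P[(P[...,2]>.04)&(P[...,2]<.09)&(abs(P[...,0]-.54)<.03)&(P[...,1]<-.225)&(P[...,1]>-.28)];print(Q.min(0),Q.max(0))
```

```text
[0.54392257 0.02108497 0.19453831] [ 0.02561364 -0.18041933 -0.34050679]
0.56 [ 0.47715246 -0.10894516 -0.00314063] [ 0.61379646 -0.03862733  0.60419261] ((0.5455984473228455, -0.1002335324883461), (0.13674382865428925, 0.022159691900014877), 2.2691378593444824)
[ 0.52830706 -0.25181389  0.05225724] [ 0.55519442 -0.22706846  0.07714836]
```

View pics/w3.png

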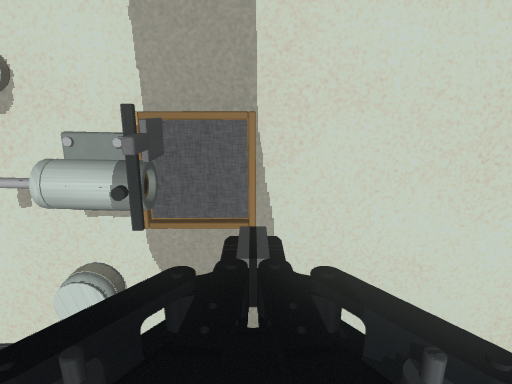

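Tray lies squarely under the mouth (tray px 137–256 × 112–228, open mouth at (150,183)). The keeper is aside at (135,145). Next I'll go behind the knob.

move_arm --series '[[[-0.2,-4,0],[0,0,0],0],[[-0.2,-8,0],[0,0,0],0],[[-0.2,-12,0],[0,0,0],0],[[-0.2,-16,0],[0,0,0],0],[[-0.2,-20,0],[0,0,0],0],[[-0.2,-24,0],[0,0,0],0],[[-0.2,-28,0],[0,0,0],0],[[-0.2,-31.1,0],[0,0,0],0],[[-0.2,-31.1,0],[0,0,0],0],[[-0.2,-31.1,4],[0,0,0],0],[[-0.2,-31.1,8],[0,0,0],0],[[-0.2,-31.1,12],[0,0,0],0],[[-0.2,-31.1,14.7],[0,0,0],0],[[-0.2,-31.1,14.7],[0,0,0],0],[[-0.2,-31.1,14.7],[0,0,0],0]]'

```text
clock: 9.87
position: [0.5383, -0.2895, 0.0439]
tool_rot: [3.14, -0.004, 3.124]
force: [-0.1, -0.2, 0.2]
grip_width: 0.0001
finger_force: 0.0
```

move_arm --series '[[[0,0.7,0],[0,0,0],0],[[0,1.4,0],[0,0,0],0],[[0,2.0,0],[0,0,0],0],[[0,2.6,0],[0,0,0],0],[[0,3.0,0],[0,0,0],0],[[0,3.4,0],[0,0,0],0],[[0,3.8,0],[0,0,0],0],[[0,4.1,0],[0,0,0],0],[[0,4.4,0],[0,0,0],0],[[0,4.7,0],[0,0,0],0],[[0,4.7,0],[0,0,0],0]]'

```text
clock: 10.78
position: [0.5402, -0.2423, 0.0452]
tool_rot: [3.141, -0.0, 3.124]
force: [0.5, 0.4, 0.1]
grip_width: -0.0001
finger_force: 0.0
```

move_arm --series '[[[0,0.2,0],[0,0,0],0],[[0,0.5,0],[0,0,0],0],[[0,0.8,0],[0,0,0],0],[[0,1.1,0],[0,0,0],0],[[0,1.4,0],[0,0,0],0],[[0,1.7,0],[0,0,0],0],[[0,1.9,0],[0,0,0],0]]'

```text
clock: 11.37
position: [0.5406, -0.2237, 0.0453]
tool_rot: [-3.142, 0.0, 3.124]
force: [1.9, -2.6, -0.7]
grip_width: 0.0002
finger_force: 1.2
```

Run:
```python
from h import *
s=bot.observe();print(s['position'],s['force'])
for n in('top','scene'):
    im,d=bot.grab_frame(n);P=cloud(n,d)
    for t in('rod_knob','bush'):
        for r in bot.trace(n,t)[:1]:
            Q=P[r['mask']&(d>0)];print(n,t,r['conf'],np.median(Q,0).round(3),np.percentile(Q,3,0).round(3),np.percentile(Q,97,0).round(3))
    if n=='scene':cv2.imwrite('pics/s2.png',cv2.resize(im[150:230,190:290,::-1],(700,560),interpolation=cv2.INTER_CUBIC))
```

```text
[ 0.54060822 -0.22369205  0.04527295] [ 1.91261584 -2.57973698 -0.66635624]
scene rod_knob 0.69 [ 0.44  -0.241  0.027] [ 0.417 -0.298 -0.002] [ 0.454 -0.229  0.05 ]
scene bush 0.46 [ 0.546 -0.072  0.061] [ 0.533 -0.078  0.046] [ 0.559 -0.068  0.072]
```

View pics/s2.png

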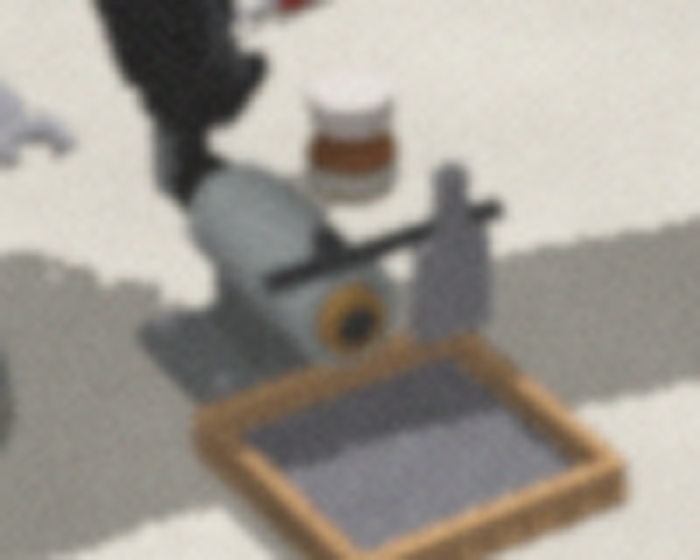

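The scene crop shows the brass bush at the open mouth (350,318), with the keeper clear at (455,270) and the tray below. I'll keep pushing slowly.

move_arm --series '[[[0,0.2,0],[0,0,0],0],[[0,0.4,0],[0,0,0],0],[[0,0.6,0],[0,0,0],0],[[0,0.8,0],[0,0,0],0],[[0,1.0,0],[0,0,0],0],[[0,1.2,0],[0,0,0],0],[[0,1.4,0],[0,0,0],0],[[0,1.5,0],[0,0,0],0]]'

```text
clock: 12.33
position: [0.5409, -0.2086, 0.0453]
tool_rot: [3.142, 0.0, 3.124]
force: [0.7, -2.0, -0.6]
grip_width: -0.0001
finger_force: 0.8
```

move_arm --series '[[[0,0.2,0],[0,0,0],0],[[0,0.4,0],[0,0,0],0],[[0,0.5,0],[0,0,0],0],[[0,0.6,0],[0,0,0],0],[[0,0.6,0],[0,0,0],0]]'

```text
clock: 12.75
position: [0.5409, -0.2066, 0.0455]
tool_rot: [-3.137, 0.001, 3.121]
force: [2.5, -22.0, -6.3]
grip_width: -0.0003
finger_force: 10.8
```

move_arm --series '[[[0,0.2,0],[0,0,0],0],[[0,0.3,0],[0,0,0],0],[[0,0.3,0],[0,0,0],0]]'

```text
clock: 13.0
position: [0.5409, -0.2064, 0.0457]
tool_rot: [-3.135, 0.002, 3.119]
force: [3.6, -36.6, -10.0]
grip_width: -0.0003
finger_force: 18.3
```

move_arm --series '[[[0,-1,0],[0,0,0],0],[[0,-3,0],[0,0,0],0],[[0,-6,0],[0,0,0],0],[[0,-6,-4],[0,0,0],0],[[0,-6,-8],[0,0,0],0],[[0,-6,-12],[0,0,0],0],[[0,-6,-16],[0,0,0],0],[[0,-2,-19],[0,0,0],0],[[0,1,-19],[0,0,0],0],[[0,5,-19],[0,0,0],0],[[0,9,-19],[0,0,0],0],[[0,13,-19],[0,0,0],0],[[0,17,-19],[0,0,0],0],[[0,20,-19],[0,0,0],0],[[0,20,-19],[0,0,0],0],[[0,20,-19],[0,0,0],0]]'

```text
clock: 14.33
position: [0.5443, 0.002, 0.2353]
tool_rot: [3.141, -0.0, 3.127]
force: [-0.6, -1.2, -0.2]
grip_width: 0.0002
finger_force: 0.0
```

Run:
```python
from h import *
s=bot.observe();print(s['clock'],s['position'],s['force'])
im,d=bot.grab_frame('wrist');P=cloud('wrist',d,s)
for t in('rod_knob','bush','keeper','tray'):
    for r in bot.trace('wrist',t)[:1]:
        Q=P[r['mask']&(d>0)];print(t,r['conf'],r['bbox'],np.median(Q,0).round(3),np.percentile(Q,2,0).round(3),np.percentile(Q,98,0).round(3))
im2,_=bot.grab_frame('scene')
cv2.imwrite('pics/f.png',np.hstack([im[:240,:400,::-1],cv2.resize(im2[150:230,190:290,::-1],(300,240))]))
```

```text
14.3333 [0.54433961 0.00198093 0.23531956] [-0.60106801 -1.18105526 -0.18450964]
rod_knob 0.9 [65.6, 160.8, 186.2, 186.0] [ 0.54  -0.184  0.071] [ 0.526 -0.192  0.054] [ 0.553 -0.073  0.075]
bush 0.96 [194.2, 156.9, 217.1, 180.9] [ 0.544 -0.055  0.023] [ 0.531 -0.069  0.01 ] [ 0.558 -0.042  0.025]
keeper 0.6 [161.8, 118.4, 189.2, 153.3] [ 0.498 -0.067  0.086] [ 0.483 -0.074  0.044] [ 0.515 -0.065  0.12 ]
tray 0.92 [173.5, 111.6, 272.2, 216.4] [ 0.538 -0.028  0.008] [ 0.478 -0.09   0.006] [0.603 0.021 0.023]
```

View pics/f.png

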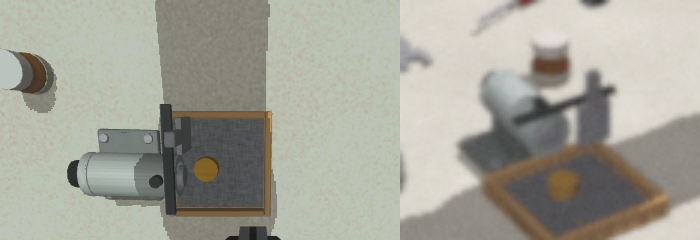

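The bush stands in the tray at px (206,169). The knob face is at y=-0.192, which is fully home, and the keeper is still aside at (178,135).

```bash
python3 -c "
from workcell import bot
print(bot.job_done())"
```

```text
the job is handed in; nothing more can be done
None
```

The job is handed in at about 15 s: keeper slid aside to its stop, tray flat on the bench under the mouth, rod pushed home to its stop, and the bush lying in the tray; I saw nothing else disturbed.

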